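# Put the knight away in the push-latch drawer

### The job

Press the games chest's drawer front in once so that its push latch lets go and the drawer springs open, stand the chess knight upright inside the drawer, then push the drawer shut and press again until the latch catches, so that it stays shut by itself with the knight still standing inside. The catch has a delicate end stop: press only until you feel it firm up and never lean on the drawer hard (stay well under 20 N), and leave the other things where they are.

Things in the scene. Friction and masses are not known exactly. Their poses are not given: they have to be found in the camera images.
- chest: Fixed low wooden games chest, 144 mm deep (its x) x 174 mm wide (its y) x 72 mm high, origin on the shelf under it, midway across, 69 mm behind its front edge. Its own -x side (towards the robot, turned by its yaw) is open and holds the full-width drawer. The top inside the opening is 66 mm above the shelf. It cannot move.
- drawer (a joint): Drawer position along the chest's own -x, in m: 0 latched shut, +0.075 sprung fully open, negative pressed in past latched. Nothing in between stays: unlatched, a damped spring pushes it out fully in about a second (2 N when open, 5 N near shut, plus 1.4 N per 100 mm/s of closing speed). Push at 100 mm/s or less, the last part at 20 mm/s or less.
- catch (a point): The hidden push-push catch inside the chest, 30 mm beyond the chest's origin. From latched or from open alike: press in past its click point, then let go, and the state flips (springs out / rests at 0). The click point is 3.5 to 21.5 mm past latched, unseen, and set apart for releasing and for relatching. A press that stops short changes nothing.
- drawer_front (a point): Centre of the drawer front's outer face: a flat upright board 152 mm wide, 56 mm high (8 to 64 mm above the shelf), 12 mm thick, no handle; axes as the chest's, -x out of the face. Latched it stands 26 mm proud of the chest. Press with the side of shut, downward fingers. 1.5 to 3.5 mm past the click a stiff buffer (12 N per mm) is felt: stop at 9 to 13 N (limit 20 N), then back off. Rubbing adds 2 to 4 N sideways.
- drawer_in (a point): Centre of the drawer's flat inner floor, 12 mm above the shelf, moving with the drawer; axes as the chest's. Floor 80 mm (x) x 136 mm (y). The side and back walls reach 28 mm above the floor, the front 52 mm. Fully open, the whole floor is clear of the chest. 54 mm are free between this floor and the chest's top board, so the knight fits standing.
- knight: The beech chess knight, a horse's head on a round foot, origin at the centre of its underside, z up, about 30 g. 48 mm high; foot 30 mm across, 15 mm high; above it the head, 18 mm thick along its own y, 20 mm along its x. Grip the head across its y at about 33 mm above the underside. It stands with the pawn and rook in no fixed order.
- pawn: Beech chess pawn, 40 mm high, foot 30 mm across, origin at the centre of its underside. To be left alone.
- rook: Beech chess rook, 43 mm high, foot 31 mm across, origin at the centre of its underside. To be left alone.
- bead_jar: Clear plastic screw-top jar of blue beads, 72 mm across, 96 mm high, origin at the centre of its underside. To be left alone.
- bell: Steel press bell, 84 mm across, 56 mm high, origin at the centre of its underside. To be left alone.
- hourglass: Red plastic hourglass stand, 60 mm across, 110 mm high, origin at the centre of its underside. To be left alone.
- card_box: Flat card box, 65 x 92 x 22 mm, origin at the centre of its underside. To be left alone.
- dice_cup: Dark wooden dice cup, 72 mm across, 85 mm high, origin at the centre of its underside. To be left alone.
Things that resemble listed ones, but are neither listed nor needed, are in the scene too. Leave any orange, pink or yellow look-alike of the knight alone.

How it is judged:
On the way, in this order (a step that is already met when the one before it is completed fails the run):
1. the latch has let go and the drawer has sprung open (value of joint drawer above 0.065 m), for 0.2 s.
2. the knight stands released in the open drawer (x of knight in the frame of drawer_in between -0.04 and 0.04 m and y of knight in the frame of drawer_in between -0.068 and 0.068 m and z of knight in the frame of drawer_in between -0.004 and 0.006 m and angle between knight's own z axis and vertical below 0.2 rad and contact force between the fingers and knight below 0.05 N and value of joint drawer above 0.05 m), for 0.2 s.
At the end, for the whole second after the job is handed in: The drawer stays latched shut by itself (within 3.5 mm of its latched position and at rest) and the knight stands upright (within 0.2 rad) and at rest on the drawer's floor inside it (x of knight in the frame of drawer_in between -0.04 and 0.04 m and y of knight in the frame of drawer_in between -0.068 and 0.068 m and z of knight in the frame of drawer_in between -0.004 and 0.006 m and angle between knight's own z axis and vertical below 0.2 rad and contact force between the fingers and knight below 0.05 N and value of joint drawer between -0.0035 and 0.0035 m and velocity of joint drawer between -0.01 and 0.01 m/s and linear speed of knight below 0.02 m/s); the robot touches nothing.
It fails at once if the robot presses or strikes the drawer with more than 20 N (contact force between any of the fingers, the arm and drawer above 20 N).
It fails at once if a bystander (pawn, rook, jar, bell, hourglass, card box, dice cup) is moved by more than 20 mm (distance of any of pawn, rook, bead_jar, bell, hourglass, card_box, dice_cup from where it was at the start of the episode above 0.02 m).
It also fails if it takes over 72 s, if anything falls off the work surface, if the arm or the gripper's body presses on something with over 40 N, if the wrist force passes 120 N, or if a joint passes its speed limit or range.

### The arm

A 6-joint arm with a two-finger parallel gripper is mounted at the origin on the work surface. World frame = base frame: x ahead of the robot, y to its left, z up, the work surface at z = 0. Lengths are in m, angles in rad, forces in N, time in s.
With the tool pointing down it reaches from about 0.375 to 0.975 m from the base axis. Payload 3.8 kg.
Tool frame: the origin (TCP) lies between the finger pads; the fingertips stand 19 mm ahead of it and the grasp point (between the pads) is the TCP (arm.finger_overhang is the distance from the TCP to the fingertips, in m); z points along the fingers, y is the direction in which the jaws open and shut (so a half turn about z gives the same grasp; the last joint's range is limited). The gripper opens to 88 mm and grips with 3 to 60 N. Pads are 18 mm wide; open, the fingers measure 123 mm over their backs; the gripper's body (75 mm by 187 mm) begins 45 mm behind the grasp point.
Start: joints at [1.202, 0.264, 1.604, -0, 1.274, -0.037], TCP at [0.22, 0.638, 0.258] pointing down, gripper open.
Joint ranges: [-2.63, 2.63], [-0.94, 2.18], [0.31, 2.57], [-1.31, 4.45], [0, 2.66], [-2.55, 2.55]. Speed limits (rad/s): [2.57, 2.57, 3.14, 3.14, 3.14, 3.14].

### API

Orientations are given as a unit quaternion [x, y, z, w].
In Python, from workcell import arm gives the robot as it stands.
- The arm moves only by the tool play_rows, never from a script. Its argument "deltas" is one flat list of numbers, 7 for each row, row after row: the shift along the tool's x, y, z in m, then the turn, a rotation vector about the tool's x, y, z in degrees, then the gripper command: -1 is shut, 1 is fully open, values between are in proportion. A call has 1 to 10 rows; each row is the pose to reach, as a shift and turn from the pose commanded when the call began, along the tool's axes at that moment; what a row does not reach only later rows make up. A row lasts 1/8 s, in which the tool goes at most 62.5 mm and 10.7 degrees, less where a joint would pass 70% of its speed; a pose out of reach is approached as far as the arm can. A call with a gripper value outside its range is refused whole. The fingers move at their own pace and stop on an object; "squeeze" is the grip in N (left out, the last holds). Time passes only in rows, so rows that repeat a pose let the fingers close. It gives the time, the measured TCP pose, the force and the opening at its end, in the units of the state.
- arm.read_state(): the state, without advancing time (a new reading comes with each control period).
- arm.camera(name): name is "scene" or "top" or "wrist"; returns (picture, depth): 400x640x3 uint8, blue, green, red; 400x640 float32, m along the optical axis (not along the pixel's ray), 0 where there is no reading.
- arm.camera_params(name): a dict with "fov_y" (degrees; the focal length in pixels is half the picture's height over the tangent of half this angle, whatever the lens; pixels are square), "cx", "cy" (the principal point, pixels), "k1" (the pictures are not rectified: a ray, as slopes to the right and down, at radius r is drawn at 1 + k1 r^2 times it, then the intrinsics apply), "eye" and "rotation" of the camera in the world. Camera axes: x right, y down, z forward; pixel columns grow to the right and rows downward; lengths in m; the calibration is good to about 2 mm. A picture is of the moment at which its call begins: read the wrist's pose just before it. camera_params takes no time and is no camera call; for the wrist camera it gives the pose at the moment of the call.
- arm.finish_job(): hands the job in, once; it reports no verdict.
The state is a dict: "clock": time; "qpos": joint angles; "joint_velocities": joint speeds; "joint_torque": joint torques, N m; "position": TCP position; "orientation": TCP orientation; "force": force on the tool from outside, world axes, zero at the start; "ft_torque": the same for the moment, N m; "gripper_width": finger opening in m.
Only numpy, scipy, OpenCV 4.12 (cv2) and the standard library are available. Lean on these libraries where they do the work, as an engineer would, in place of code of your own. Each camera call takes 0.05 s, during which the arm holds its last target.

## Working session

There is one attempt and no reset: what is moved stays moved. The work goes in short steps, Python scripts to look and compute and a tool call to move; the robot and the scene stay as the last step left them, time stands still between calls to the robot, and variables do not carry over. Pictures are saved under pics/ and viewed, and the job is handed in when it is done.

Besides the shell and the picture viewer there is one more tool, called after "Call:" as name(argument=value, ...), one argument or row to a line, values as JSON. play_rows: Moves the arm, as the interface text tells. Its arguments: {"type":"object","properties":{"deltas":{"type":"array"},"squeeze":{"type":"number"}},"required":["deltas"]}

```bash
ls; mkdir -p pics; cat > h.py <<'E'
import numpy as np, cv2
from workcell import arm
from scipy.spatial.transform import Rotation as R
def save(name,fn):
    p=arm.camera_params(name); im,d=arm.camera(name); cv2.imwrite('pics/'+fn+'.png',im); np.savez('pics/'+fn+'.npz',im=im,d=d,**{k:np.array(v) for k,v in p.items()}); return im,d,p
def load(fn):
    z=np.load('pics/'+fn+'.npz'); return z['im'],z['d'],{k:z[k] for k in z.files if k not in('im','d')}
def rays(p,uv):
    uv=np.asarray(uv,float).reshape(-1,2); f=200/np.tan(np.radians(float(p['fov_y']))/2)
    K=np.array([[f,0,float(p['cx'])],[0,f,float(p['cy'])],[0,0,1]])
    n=cv2.undistortPoints(uv.reshape(-1,1,2),K,np.array([float(p['k1']),0,0,0]))[:,0]
    c=np.c_[n,np.ones(len(n))]; return c@np.array(p['rotation']).T   # scaled with z=1
def onplane(p,uv,z):
    r=rays(p,uv); e=np.array(p['eye']); return e+r*((z-e[2])/r[:,2])[:,None]
def pts(p,d,uv):
    uv=np.asarray(uv,int).reshape(-1,2); return np.array(p['eye'])+rays(p,uv)*d[uv[:,1],uv[:,0]][:,None]
def proj(p,X):
    X=np.atleast_2d(X); c=(X-np.array(p['eye']))@np.array(p['rotation']); n=c[:,:2]/c[:,2:]; r2=(n**2).sum(1,keepdims=True)
    f=200/np.tan(np.radians(float(p['fov_y']))/2); return n*(1+float(p['k1'])*r2)*f+[float(p['cx']),float(p['cy'])]
def cloud(p,d):
    v,u=np.mgrid[0:400,0:640]; uv=np.c_[u.ravel(),v.ravel()]; P=pts(p,d,uv).reshape(400,640,3); P[d==0]=np.nan; return P
E
python3 - <<'E'
from h import *
print(arm.read_state())
for n in('scene','top','wrist'):
    im,d,p=save(n,n+'0'); print(n,p['fov_y'],p['cx'],p['cy'],p['k1'],np.round(p['eye'],3),np.round(p['rotation'],3).tolist(),(d==0).mean())
print(arm.read_state()['clock'])
E
```

```text
pics
{'clock': 0.0, 'qpos': array([ 1.20209522e+00,  2.64711753e-01,  1.60533853e+00,  1.83208584e-06,
        1.27369662e+00, -3.68982454e-02]), 'joint_velocities': array([ 0.0012162 , -0.00155195, -0.0006092 ,  0.00175632, -0.0009893 ,
        0.00160744]), 'joint_torque': array([ 2.05359752e-04, -5.02119505e+01, -3.56868124e+01,  7.28112250e-02,
        2.93177774e-02, -2.03756113e-04]), 'position': array([0.21964432, 0.63757305, 0.25643501]), 'orientation': array([ 1.65141621e-01,  9.86269276e-01, -1.05487534e-03, -2.17804178e-04]), 'force': array([-0.44976364, -0.35208971,  0.88554237]), 'ft_torque': array([-0.03607523,  0.06632606,  0.05857717]), 'gripper_width': 0.08798483166136442}
scene 43.03089576865629 317.7612926440001 200.19017943337983 0.02322300772408058 [ 1.116 -0.769  0.919] [0.869, 0.282, -0.123, -0.388] 0.0040234375
top 57.718611471941465 318.51875061653675 201.92836040176076 -0.00876888539058434 [ 0.526 -0.006  1.174] [-0.705, 0.708, -0.016, 0.029] 0.0041328125
wrist 70.22499550080776 318.27093084759895 200.00043031178288 -0.030573607577150712 [0.154 0.66  0.384] [0.806, 0.575, 0.08, 0.113] 0.00571875
0.15
```

```bash
sed -i "s/np.array(p\['rotation'\])/R.from_quat(p['rotation']).as_matrix()/g" h.py; python3 - <<'E'
from h import *
for n in('scene0','top0'):
    im,d,p=load(n); P=cloud(p,d); print(n,np.nanmedian(P[...,2]),np.round(P[200,320],3),np.round(P[100,100],3),np.round(P[300,500],3))
E
```

```text
scene0 -0.0005974631146384857 [0.529 0.065 0.001] [-1.603  0.698 -0.75 ] [ 0.985  0.682 -0.746]
top0 -0.002347774881005349 [0.607 0.011 0.001] [ 1.217  1.23  -0.753] [ 0.287 -0.557  0.001]
```

View pics/scene0.png

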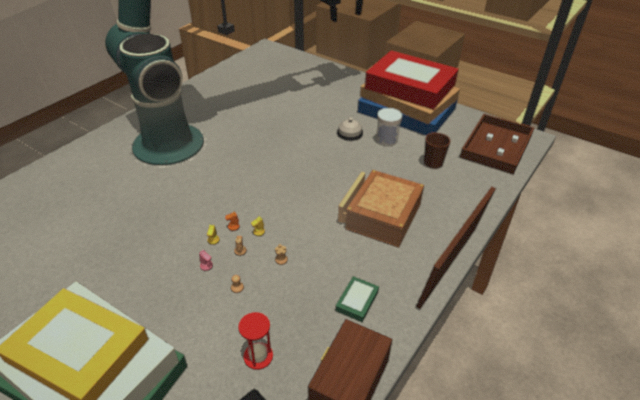

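View pics/top0.png

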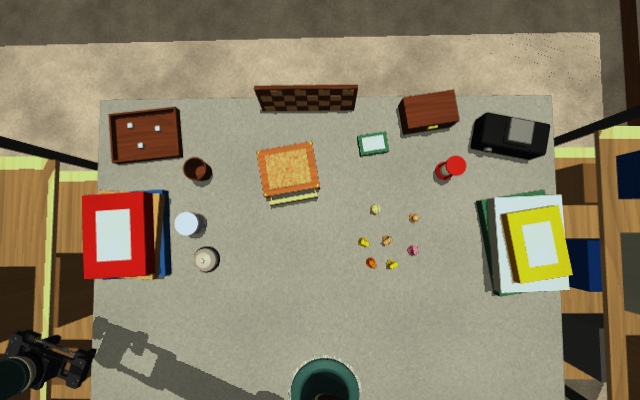

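View pics/wrist0.png

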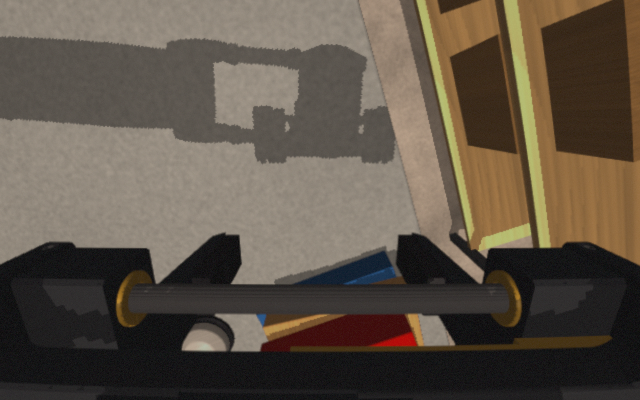

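```bash
python3 - <<'E'
from h import *
im,d,p=load('scene0'); a=cv2.resize(im[200:300,190:300],None,fx=5,fy=5,interpolation=cv2.INTER_CUBIC); cv2.imwrite('pics/z1.png',a)
im,d,p=load('top0'); a=cv2.resize(im[195:275,350:430],None,fx=7,fy=7,interpolation=cv2.INTER_CUBIC); cv2.imwrite('pics/z2.png',a)
a=cv2.resize(im[130:215,245:335],None,fx=7,fy=7,interpolation=cv2.INTER_CUBIC); cv2.imwrite('pics/z3.png',a)
E
```

```text
(no output)
```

View pics/z1.png

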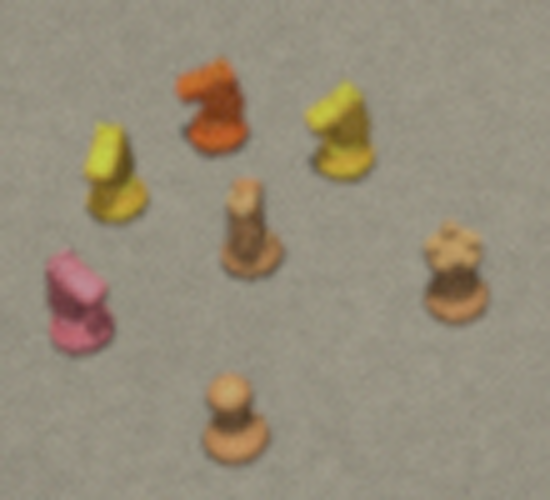

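View pics/z2.png

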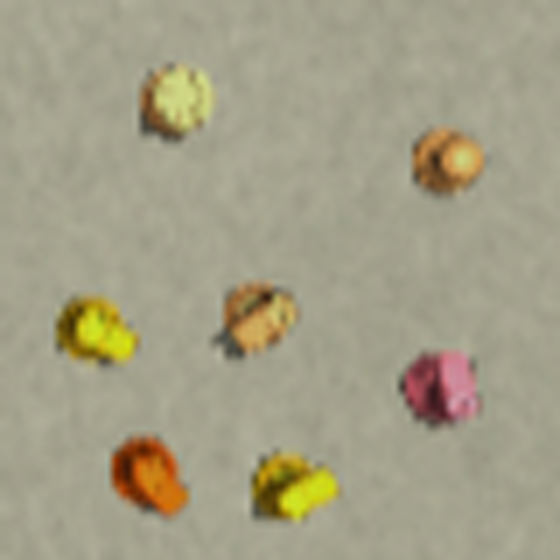

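View pics/z3.png

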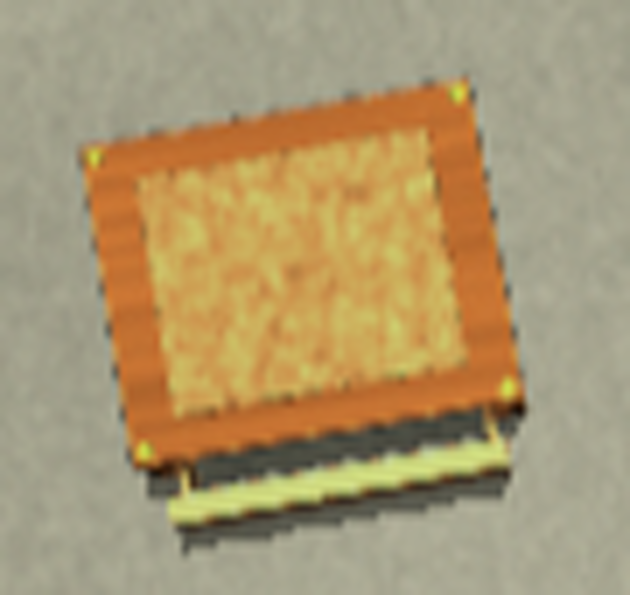

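```bash
python3 - <<'E'
from h import *
im,d,p=load('top0'); P=cloud(p,d)
# chest top: height band
roi=np.zeros(im.shape[:2],bool); roi[130:215,245:335]=1
m=((P[...,2]>0.066)&roi)
print('top z',np.nanmedian(P[m][:,2]))
hsv=cv2.cvtColor(im,cv2.COLOR_BGR2HSV)
mm=(roi&(hsv[...,1]>110)&(hsv[...,2]>100)).astype(np.uint8)
n,l,s,c=cv2.connectedComponentsWithStats(mm); print(s)
i=1+np.argmax(s[1:,4]); cn=max(cv2.findContours((l==i).astype(np.uint8),0,1)[0],key=cv2.contourArea)
W=onplane(p,cn[:,0].astype(float),0.072); print(cv2.minAreaRect(W[:,:2].astype(np.float32)*1000))
# corners by pins
for uv in[(245+94/7,130+157/7),(245+459/7,130+92/7),(245+509/7,130+387/7),(245+145/7,130+451/7)]:
    print('pin',onplane(p,[uv],0.072))
# drawer front top edges corners (z3 px): outer edge left,right; inner
for q in[(172,524),(508,467),(168,503),(505,444)]:
    uv=(245+q[0]/7,130+q[1]/7); print('fr',onplane(p,[uv],0.064), pts(p,d,[uv]))
for c in[(375,209),(414,218),(386,241)]:
    print(c,onplane(p,[c],0.04))
E
```

```text
top z 0.07256451384150242
[[     0      0    640    400 253296]
 [   257    141     63     59   2664]
 [   305    197      5      2      5]
 [   311    197      1      1      1]
 [   313    196      4      2      5]
 [   296    199      5      2      6]
 [   302    198      2      2      3]
 [   285    201      3      2      4]
 [   289    200      4      2      4]
 [   294    200      1      1      1]
 [   274    203      2      2      3]
 [   277    203      1      1      1]
 [   279    202      5      2      5]
 [   271    204      2      1      2]]
((690.9544067382812, 107.65897369384766), (161.30958557128906, 173.57801818847656), 9.771127700805664)
pin [[0.74973623 0.19908738 0.072     ]]
pin [[0.77729002 0.03832279 0.072     ]]
pin [[0.64687889 0.01687584 0.072     ]]
pin [[0.61981392 0.17589109 0.072     ]]
fr [[0.58829206 0.16516424 0.064     ]] [[ 0.59472762  0.17700957 -0.00063991]]
fr [[0.61253301 0.01762279 0.064     ]] [[0.61650711 0.01987118 0.04193913]]
fr [[0.59753364 0.16696585 0.064     ]] [[0.600068   0.16673265 0.06557208]]
fr [[0.62265392 0.01889764 0.064     ]] [[0.62385467 0.01929956 0.06537828]]
(375, 209) [[ 0.57497475 -0.1608164   0.04      ]]
(414, 218) [[ 0.54636426 -0.2813752   0.04      ]]
(386, 241) [[ 0.47554153 -0.19345662  0.04      ]]
```

```bash
cat >> h.py <<'E'
def goto(pos,yaw,rel=None):
    """delta from current pose to tool-down pose with tool y axis at world angle 90deg+yaw(deg)"""
    s=arm.read_state(); q=R.from_quat(s['orientation']); 
    yv=np.array([-np.sin(np.radians(yaw)),np.cos(np.radians(yaw)),0]); z=np.array([0,0,-1.]); x=np.cross(yv,z)
    T=R.from_matrix(np.c_[x,yv,z]); 
    print('t',s['clock'],'pos',np.round(s['position'],4),'rotvec',np.round(np.degrees((q.inv()*T).as_rotvec()),2),'d',np.round(q.inv().apply(np.array(pos)-s['position']),4),'F',np.round(s['force'],2),'w',s['gripper_width'])
CY=9.7; CX=np.array([np.cos(np.radians(CY)),np.sin(np.radians(CY)),0]); CYv=np.array([-CX[1],CX[0],0])
FACE=np.array([0.601,0.091,0])
E
python3 - <<'E'
from h import *
goto(FACE-CX*0.06+[0,0,0.2],CY)
E
```

```text
t 0.15 pos [0.2197 0.6377 0.2567] rotvec [ -0.1   -0.03 -28.71] d [-0.486  -0.4214  0.0574] F [ 0.34 -0.24  0.35] w 0.08800032877442358
```

Call:
play_rows(
  deltas=[-0.02, -0.018, 0, 0, 0, -2, -1, -0.06, -0.053, 0, 0, 0, -5, -1, -0.11, -0.096, 0, 0, 0, -8, -1, -0.16, -0.14, 0, 0, 0, -11, -1, -0.21, -0.183, 0.01, 0, 0, -14, -1, -0.26, -0.226, 0.015, 0, 0, -17, -1, -0.31, -0.27, 0.02, 0, 0, -20, -1, -0.36, -0.313, 0.03, 0, 0, -23, -1, -0.41, -0.357, 0.04, 0, 0, -26, -1, -0.45, -0.392, 0.05, 0, 0, -28.7, -1],
  squeeze=10,
)

```text
clock: 1.4
position: [0.5085, 0.1363, 0.2111]
orientation: [-0.085, 0.996, 0.0, 0.0]
force: [-0.7, 0.8, 0.3]
gripper_width: 0.0004
```

Call:
play_rows(
  deltas=[-0.03, -0.018, 0, 0, 0, 0, -1, -0.03, -0.018, 0, 0, 0, 0, -1, -0.03, -0.018, 0, 0, 0, 0, -1],
)

```text
clock: 1.78
position: [0.5397, 0.1257, 0.2107]
orientation: [-0.084, 0.996, 0.0, -0.001]
force: [-0.3, 0.2, -0.0]
gripper_width: 0.0005
```

```bash
python3 - <<'E'
from h import *
goto(FACE-CX*0.05+[0,0,0.045],CY)
save('wrist','w1')
E
```

```text
t 1.775 pos [0.5397 0.1257 0.2107] rotvec [ 0.02 -0.08 -0.02] d [-0.0049 -0.0446  0.1657] F [-0.26  0.24 -0.03] w 0.00049177015136634
```

View pics/w1.png

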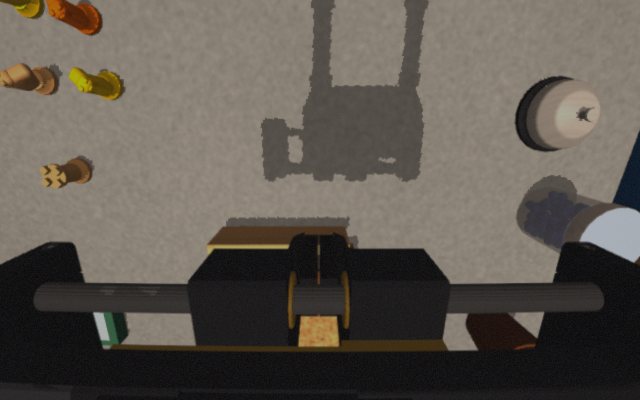

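Call:
play_rows(
  deltas=[0, -0.02, 0.01, 0, 0, 0, -1, 0, -0.035, 0.03, 0, 0, 0, -1, -0.003, -0.045, 0.06, 0, 0, 0, -1, -0.005, -0.045, 0.09, 0, 0, 0, -1, -0.005, -0.045, 0.12, 0, 0, 0, -1, -0.005, -0.045, 0.145, 0, 0, 0, -1, -0.005, -0.045, 0.16, 0, 0, 0, -1, -0.005, -0.045, 0.166, 0, 0, 0, -1, -0.005, -0.045, 0.166, 0, 0, 0, -1],
)

```text
clock: 2.95
position: [0.5529, 0.082, 0.0453]
orientation: [-0.085, 0.996, -0.0, 0.0]
force: [0.3, 0.4, -0.1]
gripper_width: 0.0006
```

```bash
python3 - <<'E'
from h import *
goto(FACE-CX*0.012+[0,0,0.045],CY)
E
```

```text
t 2.95 pos [0.5529 0.082  0.0453] rotvec [-0.    0.    0.01] d [-0.0369  0.0008  0.0003] F [ 0.29  0.36 -0.11] w 0.0005930884384138347
```

Call:
play_rows(
  deltas=[-0.006, 0, 0, 0, 0, 0, -1, -0.013, 0, 0, 0, 0, 0, -1, -0.02, 0, 0, 0, 0, 0, -1, -0.026, 0, 0, 0, 0, 0, -1, -0.028, 0, 0, 0, 0, 0, -1, -0.03, 0, 0, 0, 0, 0, -1, -0.032, 0, 0, 0, 0, 0, -1, -0.034, 0, 0, 0, 0, 0, -1, -0.034, 0, 0, 0, 0, 0, -1],
)

```text
clock: 4.08
position: [0.5865, 0.0877, 0.0452]
orientation: [-0.084, 0.996, 0.0, 0.0]
force: [0.3, -0.2, -0.6]
gripper_width: 0.0004
```

Call:
play_rows(
  deltas=[-0.0015, 0, 0, 0, 0, 0, -1, -0.003, 0, 0, 0, 0, 0, -1, -0.003, 0, 0, 0, 0, 0, -1],
)

```text
clock: 4.45
position: [0.5895, 0.0882, 0.0452]
orientation: [-0.084, 0.996, 0.0, 0.0]
force: [0.1, -0.2, -0.1]
gripper_width: 0.0004
```

Call:
play_rows(
  deltas=[-0.0015, 0, 0, 0, 0, 0, -1, -0.003, 0, 0, 0, 0, 0, -1, -0.003, 0, 0, 0, 0, 0, -1],
)

```text
clock: 4.82
position: [0.592, 0.0887, 0.0451]
orientation: [-0.084, 0.996, -0.0, -0.0]
force: [-1.7, -0.9, 0.9]
gripper_width: 0.0007
```

Call:
play_rows(
  deltas=[-0.001, 0, 0, 0, 0, 0, -1, -0.002, 0, 0, 0, 0, 0, -1, -0.002, 0, 0, 0, 0, 0, -1],
)

```text
clock: 5.2
position: [0.5932, 0.0889, 0.0449]
orientation: [-0.085, 0.996, -0.0, -0.001]
force: [-4.8, -1.3, 3.6]
gripper_width: 0.0003
```

Call:
play_rows(
  deltas=[-0.001, 0, 0, 0, 0, 0, -1, -0.002, 0, 0, 0, 0, 0, -1, -0.002, 0, 0, 0, 0, 0, -1],
)

```text
clock: 5.58
position: [0.5951, 0.0892, 0.0449]
orientation: [-0.085, 0.996, -0.0, -0.001]
force: [-5.1, -1.3, 2.4]
gripper_width: 0.0002
```

Call:
play_rows(
  deltas=[-0.001, 0, 0, 0, 0, 0, -1, -0.002, 0, 0, 0, 0, 0, -1],
)

```text
clock: 5.82
position: [0.5969, 0.0896, 0.0448]
orientation: [-0.085, 0.996, -0.0, -0.001]
force: [-6.0, -0.3, 4.0]
gripper_width: 0.0007
```

Call:
play_rows(
  deltas=[-0.001, 0, 0, 0, 0, 0, -1, -0.002, 0, 0, 0, 0, 0, -1],
)

```text
clock: 6.08
position: [0.5989, 0.0899, 0.0448]
orientation: [-0.084, 0.996, -0.0, -0.001]
force: [-5.4, -1.2, 3.0]
gripper_width: 0.0005
```

Call:
play_rows(
  deltas=[-0.001, 0, 0, 0, 0, 0, -1, -0.002, 0, 0, 0, 0, 0, -1],
)

```text
clock: 6.32
position: [0.6008, 0.0902, 0.0449]
orientation: [-0.085, 0.996, -0.0, -0.001]
force: [-6.0, -0.8, 4.7]
gripper_width: 0.0007
```

Call:
play_rows(
  deltas=[-0.001, 0, 0, 0, 0, 0, -1, -0.002, 0, 0, 0, 0, 0, -1],
)

```text
clock: 6.58
position: [0.6028, 0.0906, 0.0449]
orientation: [-0.085, 0.996, -0.0, -0.002]
force: [-6.4, -0.7, 4.0]
gripper_width: 0.0005
```

Call:
play_rows(
  deltas=[-0.001, 0, 0, 0, 0, 0, -1, -0.0015, 0, 0, 0, 0, 0, -1],
)

```text
clock: 6.82
position: [0.6043, 0.0908, 0.0449]
orientation: [-0.085, 0.996, -0.0, -0.001]
force: [-5.6, -1.1, 3.3]
gripper_width: 0.0004
```

Call:
play_rows(
  deltas=[-0.001, 0, 0, 0, 0, 0, -1, -0.0015, 0, 0, 0, 0, 0, -1],
)

```text
clock: 7.08
position: [0.6058, 0.0911, 0.0449]
orientation: [-0.085, 0.996, -0.0, -0.001]
force: [-6.0, -1.0, 4.0]
gripper_width: 0.0007
```

Call:
play_rows(
  deltas=[-0.001, 0, 0, 0, 0, 0, -1, -0.0015, 0, 0, 0, 0, 0, -1],
)

```text
clock: 7.32
position: [0.6072, 0.0913, 0.0449]
orientation: [-0.085, 0.996, -0.0, -0.001]
force: [-5.8, -2.1, 4.1]
gripper_width: 0.0004
```

Call:
play_rows(
  deltas=[-0.001, 0, 0, 0, 0, 0, -1, -0.0015, 0, 0, 0, 0, 0, -1],
)

```text
clock: 7.58
position: [0.6083, 0.0915, 0.0448]
orientation: [-0.084, 0.996, -0.0, -0.002]
force: [-8.0, -1.6, 6.0]
gripper_width: 0.0002
```

Call:
play_rows(
  deltas=[-0.001, 0, 0, 0, 0, 0, -1, -0.0015, 0, 0, 0, 0, 0, -1],
)

```text
clock: 7.82
position: [0.6086, 0.0916, 0.0447]
orientation: [-0.085, 0.996, -0.0, -0.003]
force: [-11.1, -2.6, 8.2]
gripper_width: 0.0006
```

Call:
play_rows(
  deltas=[0.02, 0, 0, 0, 0, 0, -1, 0.06, 0, 0, 0, 0, 0, -1, 0.1, 0, 0, 0, 0, 0, -1, 0.13, 0, 0, 0, 0, 0, -1, 0.14, 0, 0, 0, 0, 0, -1, 0.14, 0, -0.03, 0, 0, 0, 0, 0.14, 0, -0.09, 0, 0, 0, 1, 0.14, 0, -0.14, 0, 0, 0, 1, 0.14, 0, -0.15, 0, 0, 0, 1, 0.14, 0, -0.15, 0, 0, 0, 1],
)

```text
clock: 9.07
position: [0.4748, 0.0686, 0.1959]
orientation: [-0.084, 0.996, 0.0, 0.001]
force: [-0.9, 0.7, -0.3]
gripper_width: 0.0484
```

```bash
python3 - <<'E'
from h import *
im,d,p=save('top','top1')
a=cv2.resize(im[130:280,245:435],None,fx=4,fy=4,interpolation=cv2.INTER_CUBIC); cv2.imwrite('pics/z4.png',a)
save('scene','sc1'); save('wrist','w2')
E
```

```text
(no output)
```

View pics/z4.png

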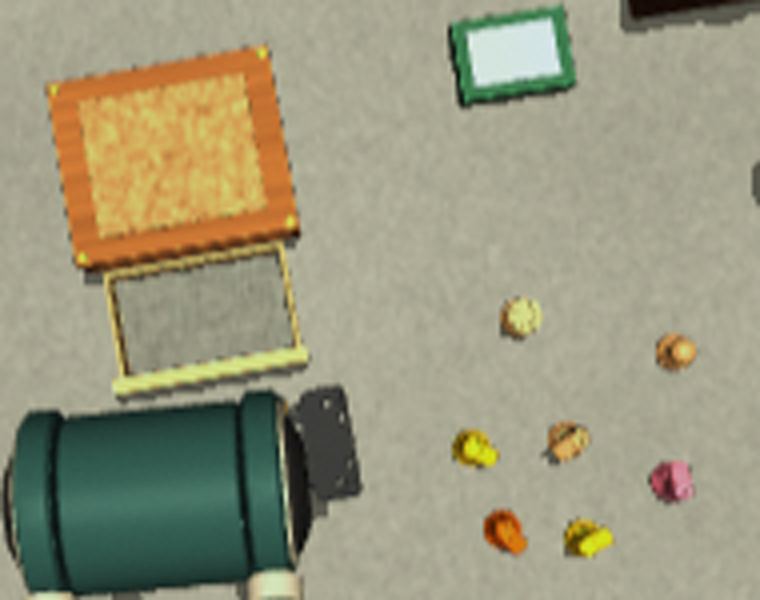

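View pics/sc1.png

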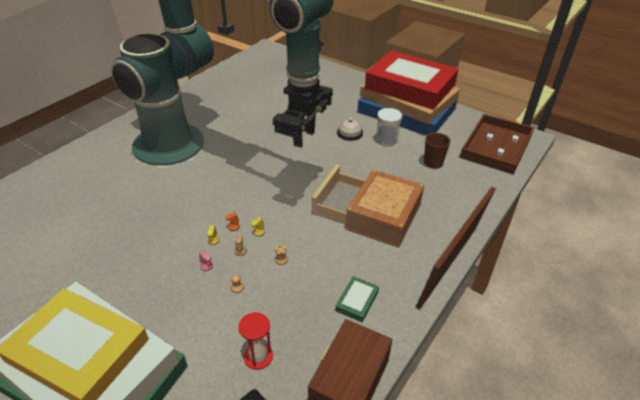

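View pics/w2.png

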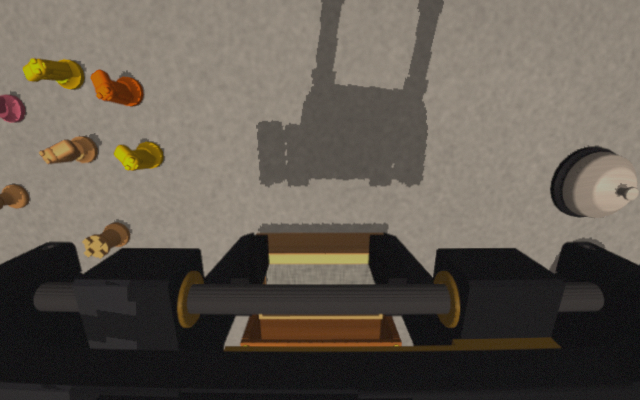

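```bash
python3 - <<'E'
from h import *
im,d,p=load('w2'); print(p['eye'],onplane(p,[(320,200),(320,120)],0.03))
P=cloud(p,d)
hsv=cv2.cvtColor(im,cv2.COLOR_BGR2HSV)
for uv in[(60,152),(80,150),(100,240),(48,72),(108,85),(125,158),(320,275),(320,250)]:
    print(uv,hsv[uv[1],uv[0]],np.round(P[uv[1],uv[0]],3))
s=arm.read_state(); print(s['position'])
E
```

```text
[0.40433738 0.05618705 0.32115056] [[0.48503805 0.07199892 0.03      ]
 [0.40414565 0.05798903 0.03      ]]
(60, 152) [ 22 122 180] [ 0.476 -0.193  0.043]
(80, 150) [ 15 153 123] [ 0.478 -0.194  0.015]
(100, 240) [ 15 146  82] [ 0.567 -0.156  0.042]
(48, 72) [ 22 221  75] [ 0.402 -0.201  0.041]
(108, 85) [ 11 235 130] [ 0.405 -0.141  0.045]
(125, 158) [ 28 241 181] [ 0.47  -0.124  0.047]
(320, 275) [ 19  41 130] [0.583 0.089 0.013]
(320, 250) [ 14 131  78] [0.529 0.079 0.059]
[0.47236849 0.06835426 0.19295077]
```

```bash
python3 - <<'E'
from h import *
goto([0.50,-0.19,0.2],CY)
E
```

```text
t 9.225 pos [0.4724 0.0684 0.193 ] rotvec [ 0.02 -0.21 -0.01] d [ 0.0163 -0.2593 -0.0071] F [-0.35  0.32 -0.65] w 0.06021724398995322
```

Call:
play_rows(
  deltas=[0.002, -0.03, 0, 0, 0, 0, -0.1, 0.005, -0.08, -0.005, 0, 0, 0, -0.1, 0.01, -0.13, -0.007, 0, 0, 0, -0.1, 0.014, -0.18, -0.007, 0, 0, 0, -0.1, 0.016, -0.23, -0.007, 0, 0, 0, -0.1, 0.016, -0.26, -0.007, 0, 0, 0, -0.1, 0.016, -0.26, -0.007, 0, 0, 0, -0.1, 0.016, -0.26, -0.007, 0, 0, 0, -0.1],
)

```text
clock: 10.22
position: [0.5006, -0.1896, 0.2005]
orientation: [-0.084, 0.996, 0.001, -0.001]
force: [-0.2, -0.6, 0.1]
gripper_width: 0.0398
```

```bash
python3 - <<'E'
from h import *
im,d,p=save('wrist','w3'); s=arm.read_state(); print(s['position'],s['gripper_width'],p['eye'])
P=cloud(p,d)
c=proj(p,[[0.477,-0.194,0.03]])[0]; print(c)
u,v=int(c[0]),int(c[1]); 
a=cv2.resize(im[max(v-50,0):v+50,u-60:u+60],None,fx=6,fy=6,interpolation=cv2.INTER_CUBIC); cv2.imwrite('pics/z5.png',a); print(u-60,max(v-50,0))
E
```

```text
[ 0.50077061 -0.18930785  0.20085729] 0.03939628899976579 [ 0.43219499 -0.2020453   0.32823739]
[317.94551296 164.61746769]
257 114
```

View pics/w3.png

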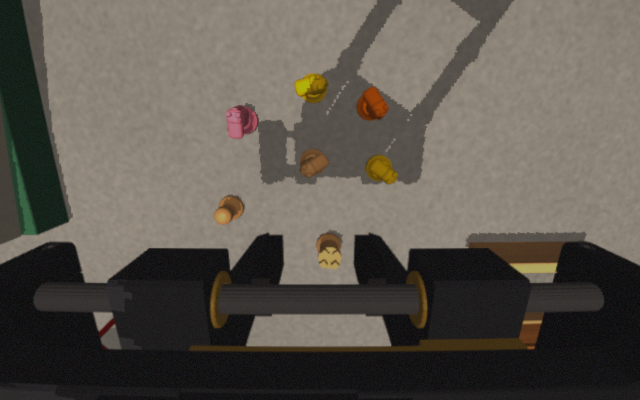

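View pics/z5.png

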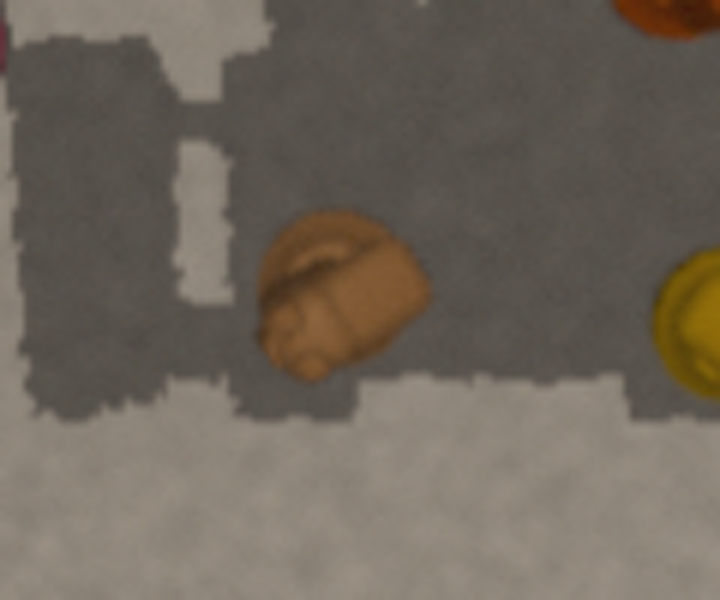

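```bash
python3 - <<'E'
from h import *
im,d,p=load('w3'); P=cloud(p,d)
near=np.hypot(P[...,0]-0.477,P[...,1]+0.194)<0.028
for lo in(0.02,0.03,0.036):
    Q=P[near&(P[...,2]>lo)]; r=cv2.minAreaRect((Q[:,:2]*1000).astype(np.float32)); print(lo,len(Q),Q.mean(0).round(4),np.nanmax(Q[:,2]).round(4),r)
# foot/table silhouette: colour
hsv=cv2.cvtColor(im,cv2.COLOR_BGR2HSV); m=(near&(hsv[...,1]>100)); v,u=np.nonzero(m); print('px',u.min(),u.max(),v.min(),v.max())
Q=P[near&(P[...,2]>0.03)]
# line of upper edge of head & line from pixels
A=onplane(p,[(257+265/6,114+300/6),(257+385/6,114+230/6)],0.045); dv=A[1]-A[0]; print(A,np.degrees(np.arctan2(dv[1],dv[0])))
for n,f in(('w2',2),('top1',0)):
    im2,d2,p2=load(n); P2=cloud(p2,d2); near2=np.hypot(P2[...,0]-0.477,P2[...,1]+0.194)<0.028
    Q=P2[near2&(P2[...,2]>0.03)]; print(n,len(Q),Q.mean(0).round(4),Q[:,2].max().round(4),cv2.minAreaRect((Q[:,:2]*1000).astype(np.float32)))
    Q=P2[near2&(P2[...,2]>0.004)&(P2[...,2]<0.018)]; print(len(Q),cv2.minEnclosingCircle((Q[:,:2]*1000).astype(np.float32)))
Q=P[near&(P[...,2]>0.004)&(P[...,2]<0.018)]; print(len(Q),cv2.minEnclosingCircle((Q[:,:2]*1000).astype(np.float32)))
# others
for c in [(380,168),(313,88),(372,104),(229,208),(328,250),(240,120)]: print(c,P[c[1],c[0]].round(3))
E
```

```text
0.02 24552 [ 0.4789 -0.1934  0.2699] 0.2898 ((480.7302551269531, -193.34767150878906), (31.50375747680664, 55.961971282958984), 9.86328125)
0.03 24536 [ 0.4789 -0.1934  0.2701] 0.2898 ((480.7302551269531, -193.34767150878906), (31.50375747680664, 55.961971282958984), 9.86328125)
0.036 24519 [ 0.4789 -0.1934  0.2703] 0.2898 ((480.7302551269531, -193.34767150878906), (31.50375747680664, 55.961971282958984), 9.86328125)
px 174 459 149 399
[[ 0.47695593 -0.21104001  0.045     ]
 [ 0.46217759 -0.1933218   0.045     ]] 129.83067517572061
w2 613 [ 0.4768 -0.1948  0.0417] 0.0505 ((477.3347473144531, -196.858642578125), (16.05264663696289, 29.245262145996094), 38.869117736816406)
438 ((478.26812744140625, -199.06854248046875), 15.29175853729248)
top1 48 [ 0.4784 -0.1971  0.0417] 0.0513 ((478.4520568847656, -198.1348114013672), (15.33297061920166, 28.347379684448242), 44.27763748168945)
27 ((478.3664245605469, -196.458740234375), 25.190383911132812)
156 ((479.2670593261719, -199.74423217773438), 14.862792015075684)
(380, 168) [ 0.468 -0.131  0.041]
(313, 88) [ 0.405 -0.211  0.047]
(372, 104) [ 0.409 -0.153  0.044]
(229, 208) [ 0.541 -0.282  0.03 ]
(328, 250) [ 0.568 -0.167  0.039]
(240, 120) [ 0.445 -0.276  0.044]
```

```bash
python3 - <<'E'
from h import *
for n in('w3','w2'):
    im,d,p=load(n); P=cloud(p,d)
    near=(np.hypot(P[...,0]-0.477,P[...,1]+0.196)<0.028)&(P[...,2]<0.06)
    for lo,hi in((0.003,.013),(.013,.018),(.018,.03),(0.03,.04),(.04,.06)):
        Q=P[near&(P[...,2]>lo)&(P[...,2]<hi)]
        if len(Q)>5: r=cv2.minAreaRect((Q[:,:2]*1000).astype(np.float32)); print(n,lo,len(Q),Q.mean(0).round(4),[np.round(x,1) for x in r], np.round(cv2.minEnclosingCircle((Q[:,:2]*1000).astype(np.float32))[0],1))
im,d,p=load('w3');print(onplane(p,[(257+330/6,114+212/6)],0.015))
E
```

```text
w3 0.003 119 [ 0.4728 -0.2036  0.0084] [array([ 477. , -198.7]), array([29.3, 24.2]), np.float64(58.8)] [ 479.2 -199.9]
w3 0.013 40 [ 0.4713 -0.2036  0.0151] [array([ 471.3, -203.9]), array([ 4.2, 15.3]), np.float64(28.6)] [ 472.9 -203. ]
w3 0.018 18 [ 0.4778 -0.2089  0.0233] [array([ 477.9, -208.7]), array([ 3.6, 19. ]), np.float64(51.9)] [ 479.  -207.4]
w3 0.03 88 [ 0.4714 -0.1951  0.0376] [array([ 477.4, -198.5]), array([15. , 30.7]), np.float64(35.9)] [ 477.9 -198.2]
w3 0.04 348 [ 0.4778 -0.199   0.0447] [array([ 477.9, -198.1]), array([15.1, 27.9]), np.float64(37.0)] [ 477.3 -198.5]
w2 0.003 315 [ 0.4762 -0.1924  0.0083] [array([ 477.8, -196.8]), array([28.7, 24.7]), np.float64(16.6)] [ 478.3 -199.1]
w2 0.013 141 [ 0.4766 -0.1942  0.0153] [array([ 477. , -194.7]), array([20.6, 12. ]), np.float64(13.2)] [ 477.9 -198.5]
w2 0.018 68 [ 0.4838 -0.1946  0.024 ] [array([ 480.1, -193.6]), array([ 6. , 26.2]), np.float64(63.8)] [ 478.8 -196.3]
w2 0.03 201 [ 0.4746 -0.1895  0.0366] [array([ 477. , -196.2]), array([15.1, 28.4]), np.float64(44.8)] [ 477.4 -195.9]
w2 0.04 412 [ 0.4779 -0.1974  0.0442] [array([ 477.5, -197.9]), array([15.3, 27.5]), np.float64(42.6)] [ 478.7 -196.6]
[[ 0.46383404 -0.20280861  0.015     ]]
```

```bash
python3 - <<'E'
from h import *
print(arm.read_state()['qpos']); goto([0.4778,-0.198,0.11],-50.5)
E
```

```text
[-4.08209534e-01  4.55619571e-02  1.96270478e+00  4.67507781e-04
  1.13591763e+00 -2.14887857e+00]
t 10.275 pos [ 0.5008 -0.1893  0.2009] rotvec [ 3.000e-02 -1.500e-01  6.022e+01] d [ 0.0239 -0.0048  0.0909] F [-0.34  0.03  0.37] w 0.03939628899976579
```

Call:
play_rows(
  deltas=[0.003, 0, 0.01, 0, 0, 7, -0.1, 0.008, 0, 0.025, 0, 0, 16, -0.1, 0.012, -0.002, 0.04, 0, 0, 26, -0.1, 0.016, -0.004, 0.055, 0, 0, 36, -0.1, 0.02, -0.005, 0.07, 0, 0, 46, -0.1, 0.024, -0.005, 0.083, 0, 0, 55, -0.1, 0.024, -0.005, 0.091, 0, 0, 60.2, -0.1, 0.024, -0.005, 0.091, 0, 0, 60.2, -0.1, 0.024, -0.005, 0.091, 0, 0, 60.2, -0.1],
)

```text
clock: 11.4
position: [0.479, -0.1988, 0.1115]
orientation: [0.425, 0.905, 0.0, 0.0]
force: [-0.2, -0.6, 0.0]
gripper_width: 0.0393
```

```bash
python3 - <<'E'
from h import *
goto([0.4778,-0.198,0.035],-50.5); im,d,p=save('wrist','w4')
E
```

```text
t 11.4 pos [ 0.479  -0.1988  0.1115] rotvec [0.01 0.02 0.14] d [ 0.0014 -0.0004  0.0765] F [-0.21 -0.64  0.03] w 0.03932855696516867
```

View pics/w4.png

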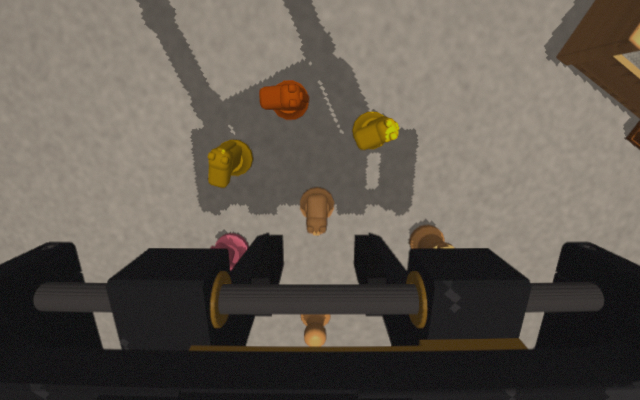

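Call:
play_rows(
  deltas=[0.001, 0, 0.015, 0, 0, 0, -0.1, 0.001, 0, 0.035, 0, 0, 0, -0.1, 0.001, 0, 0.055, 0, 0, 0, -0.1, 0.001, 0, 0.07, 0, 0, 0, -0.1, 0.001, 0, 0.076, 0, 0, 0, -0.1, 0.001, 0, 0.076, 0, 0, 0, -0.1, 0.001, 0, 0.076, 0, 0, 0, -0.7, 0.001, 0, 0.076, 0, 0, 0, -1, 0.001, 0, 0.076, 0, 0, 0, -1, 0.001, 0, 0.076, 0, 0, 0, -1],
  squeeze=8,
)

```text
clock: 12.7
position: [0.4786, -0.199, 0.0358]
orientation: [0.427, 0.904, -0.0, 0.001]
force: [0.2, 0.5, 2.3]
gripper_width: 0.0176
```

```bash
python3 - <<'E'
from h import *
goto([0.4778,-0.198,0.035],-50.5)
E
```

```text
t 12.7 pos [ 0.4786 -0.199   0.0358] rotvec [ 0.03  0.07 -0.01] d [0.0013 0.     0.0008] F [0.16 0.46 2.32] w 0.017574393487877815
```

Call:
play_rows(
  deltas=[0, 0, -0.01, 0, 0, 0, -1, 0, 0, -0.03, 0, 0, 0, -1, 0, 0, -0.06, 0, 0, 0, -1, 0, 0, -0.09, 0, 0, 0, -1, 0, 0, -0.12, 0, 0, 0, -1, 0, 0, -0.135, 0, 0, 0, -1, 0, 0, -0.135, 0, 0, 0, -1, 0, 0, -0.135, 0, 0, 0, -1],
)

```text
clock: 13.7
position: [0.4772, -0.1984, 0.1689]
orientation: [0.427, 0.904, -0.0, -0.001]
force: [-0.1, -0.4, 0.3]
gripper_width: 0.0182
```

```bash
python3 - <<'E'
from h import *
save('wrist','w5'); im,d,p=save('top','top2'); save('scene','sc2')
a=cv2.resize(im[160:240,255:335],None,fx=7,fy=7,interpolation=cv2.INTER_CUBIC); cv2.imwrite('pics/z6.png',a)
for n in('top1','top2','w2','sc2'):
    im,d,p=load(n); P=cloud(p,d); L=(P-FACE)@np.c_[CX,CYv,[0,0,1]]
    ins=(np.abs(L[...,0]+0.023)<0.03)&(np.abs(L[...,1])<0.055)&(L[...,2]<0.02); print(n,ins.sum(),P[ins].mean(0).round(4),np.median(P[ins][:,2]))
    fr=(L[...,0]>-0.1)&(L[...,0]<0.012)&(np.abs(L[...,1])<0.085)&(L[...,2]>0.057)&(L[...,2]<0.075)
    Q=L[fr]; print('front top',len(Q),[np.round(x,4) for x in (Q.min(0),Q.max(0))],np.median(Q,0).round(4))
E

```

```text
top1 639 [0.5784 0.087  0.0125] 0.01255238258358049
front top 198 [array([-0.0715, -0.0744,  0.0579]), array([-0.0594,  0.0763,  0.0689])] [-0.0656  0.0002  0.0637]
top2 639 [0.5783 0.0868 0.0124] 0.012466201483254391
front top 196 [array([-0.0715, -0.0744,  0.0571]), array([-0.0594,  0.076 ,  0.0688])] [-0.0655  0.0008  0.0638]
w2 1794 [0.5815 0.0876 0.0131] 0.01306226768488844
front top 1390 [array([-0.0736, -0.0509,  0.057 ]), array([-0.0607,  0.0491,  0.0666])] [-0.0689 -0.0003  0.0642]
sc2 511 [0.5771 0.0928 0.0129] 0.01289580782329125
front top 215 [array([-0.0726, -0.0767,  0.0571]), array([-0.0585,  0.0764,  0.0686])] [-0.0645 -0.0049  0.0633]
```

View pics/w5.png

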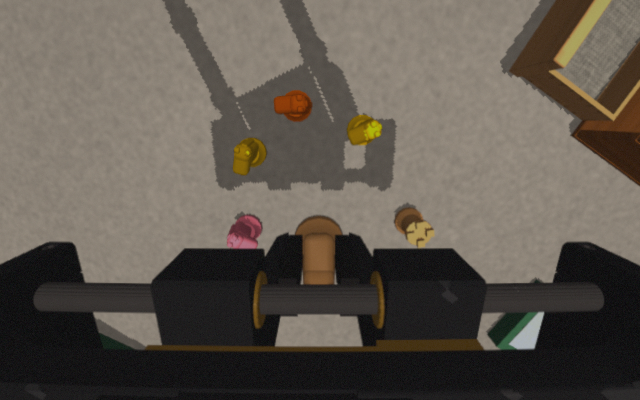

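View pics/z6.png

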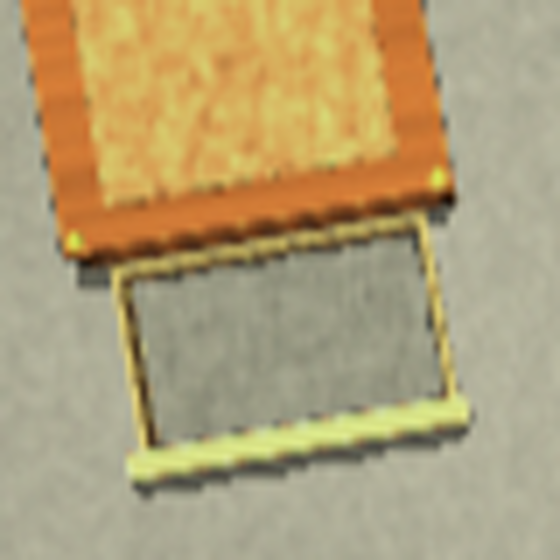

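```bash
python3 - <<'E'
from h import *
goto([0.579,0.087,0.15],CY)
E
```

```text
t 13.85 pos [ 0.4772 -0.1983  0.1686] rotvec [ 1.000e-02 -1.700e-01 -6.021e+01] d [0.1554 0.26   0.0187] F [-0.39 -0.53  0.59] w 0.01802233858306675
```

Call:
play_rows(
  deltas=[0.006, 0.01, 0, 0, 0, -3, -1, 0.02, 0.035, 0, 0, 0, -10, -1, 0.043, 0.07, 0, 0, 0, -18, -1, 0.066, 0.11, 0, 0, 0, -26, -1, 0.09, 0.15, 0, 0, 0, -34, -1, 0.113, 0.19, 0, 0, 0, -43, -1, 0.135, 0.225, 0, 0, 0, -51, -1, 0.148, 0.248, 0, 0, 0, -57, -1, 0.1555, 0.26, 0, 0, 0, -60.2, -1, 0.1555, 0.26, 0, 0, 0, -60.2, -1],
)

```text
clock: 15.1
position: [0.5797, 0.0874, 0.1698]
orientation: [-0.085, 0.996, -0.0, -0.0]
force: [-0.0, -0.3, -0.7]
gripper_width: 0.0181
```

Call:
play_rows(
  deltas=[0, 0, 0, 0, 0, 0, -1],
)

```text
clock: 15.22
position: [0.5794, 0.0859, 0.1699]
orientation: [-0.084, 0.996, -0.0, -0.0]
force: [-0.3, -0.7, -1.3]
gripper_width: 0.018
```

```bash
python3 - <<'E'
from h import *
goto([0.579,0.087,0.05],CY); save('wrist','w6')
E
```

```text
t 15.225 pos [0.5794 0.0859 0.1699] rotvec [-0.02 -0.04 -0.07] d [1.000e-04 1.200e-03 1.199e-01] F [-0.3  -0.74 -1.25] w 0.017961068996653607
```

View pics/w6.png

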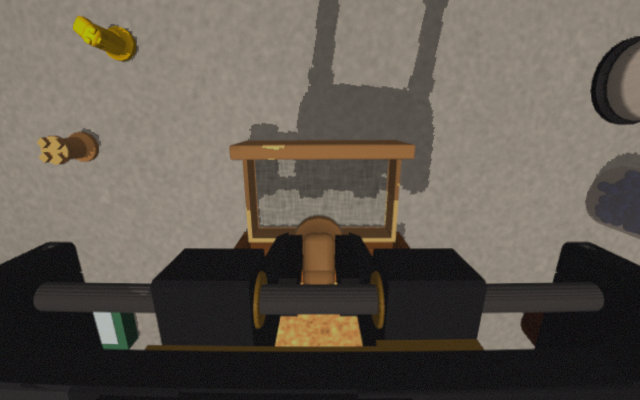

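Call:
play_rows(
  deltas=[0, 0.001, 0.015, 0, 0, 0, -1, 0, 0.001, 0.04, 0, 0, 0, -1, 0, 0.001, 0.065, 0, 0, 0, -1, 0, 0.001, 0.09, 0, 0, 0, -1, 0, 0.001, 0.107, 0, 0, 0, -1, 0, 0.001, 0.115, 0, 0, 0, -1, 0, 0.001, 0.118, 0, 0, 0, -1, 0, 0.001, 0.119, 0, 0, 0, -1, 0, 0.001, 0.119, 0, 0, 0, -1],
)

```text
clock: 16.4
position: [0.5803, 0.0877, 0.052]
orientation: [-0.084, 0.996, 0.0, 0.001]
force: [0.0, 0.9, 0.0]
gripper_width: 0.0175
```

Call:
play_rows(
  deltas=[0, 0, 0.001, 0, 0, 0, -1, 0, 0, 0.001, 0, 0, 0, -1],
)

```text
clock: 16.65
position: [0.5798, 0.0876, 0.0505]
orientation: [-0.084, 0.996, 0.0, 0.0]
force: [-0.7, -0.7, -0.2]
gripper_width: 0.018
```

Call:
play_rows(
  deltas=[0, 0, 0.001, 0, 0, 0, -1, 0, 0, 0.0015, 0, 0, 0, -1, 0, 0, 0.0015, 0, 0, 0, -1],
)

```text
clock: 17.02
position: [0.5796, 0.0876, 0.0485]
orientation: [-0.084, 0.996, 0.0, -0.0]
force: [0.4, -0.5, -0.4]
gripper_width: 0.0183
```

Call:
play_rows(
  deltas=[0, 0, 0.0005, 0, 0, 0, -1, 0, 0, 0.001, 0, 0, 0, -1, 0, 0, 0.001, 0, 0, 0, -1],
)

```text
clock: 17.4
position: [0.5797, 0.0876, 0.0479]
orientation: [-0.084, 0.996, 0.0, 0.0]
force: [-1.1, -0.3, 2.0]
gripper_width: 0.0177
```

Call:
play_rows(
  deltas=[0, 0, 0, 0, 0, 0, -0.5, 0, 0, 0, 0, 0, 0, -0.35, 0, 0, 0, 0, 0, 0, -0.2, 0, 0, 0, 0, 0, 0, -0.2, 0, 0, -0.01, 0, 0, 0, -0.2, 0, 0, -0.03, 0, 0, 0, -0.2, 0, 0, -0.06, 0, 0, 0, -0.2, 0, 0, -0.1, 0, 0, 0, -0.2, 0, 0, -0.12, 0, 0, 0, -0.2, 0, 0, -0.12, 0, 0, 0, -0.2],
)

```text
clock: 18.65
position: [0.5813, 0.0878, 0.1705]
orientation: [-0.084, 0.996, 0.0, 0.003]
force: [-0.5, -0.5, -0.1]
gripper_width: 0.0351
```

```bash
python3 - <<'E'
from h import *
goto(FACE-CX*0.14+[0,0,0.16],CY); save('wrist','w7'); im,d,p=save('scene','sc3')
a=cv2.resize(im[150:250,290:430],None,fx=5,fy=5,interpolation=cv2.INTER_CUBIC); cv2.imwrite('pics/z7.png',a)
E
```

```text
t 18.65 pos [0.5813 0.0878 0.1705] rotvec [-0.02  0.3  -0.01] d [ 0.1201 -0.0002  0.0098] F [-0.48 -0.53 -0.13] w 0.03510465577293211
```

View pics/w7.png

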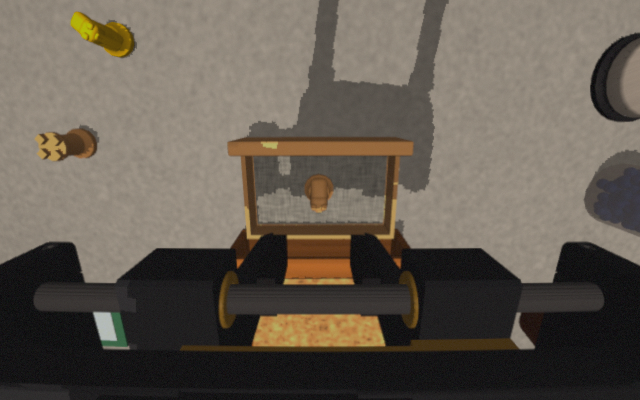

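View pics/z7.png

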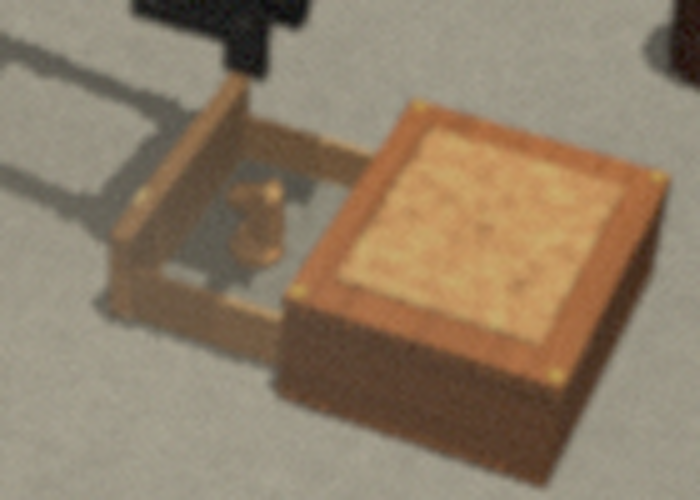

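Call:
play_rows(
  deltas=[0.01, 0, 0, 0, 0.3, 0, -1, 0.035, 0, 0, 0, 0.3, 0, -1, 0.065, 0, 0, 0, 0.3, 0, -1, 0.095, 0, 0, 0, 0.3, 0, -1, 0.115, 0, 0, 0, 0.3, 0, -1, 0.12, 0, 0.02, 0, 0.3, 0, -1, 0.12, 0, 0.06, 0, 0.3, 0, -1, 0.12, 0, 0.1, 0, 0.3, 0, -1, 0.12, 0, 0.12, 0, 0.3, 0, -1, 0.12, 0, 0.125, 0, 0.3, 0, -1],
)

```text
clock: 20.0
position: [0.4582, 0.0671, 0.0399]
orientation: [-0.084, 0.996, -0.0, -0.006]
force: [-0.1, -0.4, 0.4]
gripper_width: 0.0007
```

Call:
play_rows(
  deltas=[0, 0, 0, 0, 0, 0, -1, 0, 0, 0, 0, 0, 0, -1],
)

```text
clock: 20.25
position: [0.4621, 0.0675, 0.0436]
orientation: [-0.084, 0.996, -0.0, -0.002]
force: [-0.0, 0.4, 0.4]
gripper_width: 0.0004
```

```bash
python3 - <<'E'
from h import *
goto(FACE-CX*0.084+[0,0,0.045],CY);goto([0.592,0.0887,0.045],CY)
E
```

```text
t 20.25 pos [0.4621 0.0675 0.0436] rotvec [-0.01 -0.21 -0.01] d [-0.0568 -0.0002 -0.0017] F [-0.02  0.39  0.41] w 0.0004316774596745476
t 20.25 pos [0.4621 0.0675 0.0436] rotvec [-0.01 -0.21 -0.01] d [-0.1316 -0.0009 -0.0019] F [-0.02  0.39  0.41] w 0.0004316774596745476
```

Call:
play_rows(
  deltas=[-0.01, 0, -0.001, 0, 0, 0, -1, -0.025, 0, -0.001, 0, 0, 0, -1, -0.04, 0, -0.001, 0, 0, 0, -1, -0.047, 0, -0.001, 0, 0, 0, -1, -0.05, 0, -0.001, 0, 0, 0, -1, -0.0525, 0, -0.001, 0, 0, 0, -1, -0.055, 0, -0.001, 0, 0, 0, -1, -0.0575, 0, -0.001, 0, 0, 0, -1, -0.06, 0, -0.001, 0, 0, 0, -1, -0.0625, 0, -0.001, 0, 0, 0, -1],
)

```text
clock: 21.5
position: [0.5224, 0.0778, 0.0432]
orientation: [-0.085, 0.996, -0.0, -0.003]
force: [-2.8, -0.6, 0.9]
gripper_width: 0.0006
```

Call:
play_rows(
  deltas=[-0.003, 0, 0, 0, 0, 0, -1, -0.007, 0, 0, 0, 0, 0, -1, -0.012, 0, 0, 0, 0, 0, -1, -0.017, 0, 0, 0, 0, 0, -1, -0.022, 0, 0, 0, 0, 0, -1, -0.027, 0, 0, 0, 0, 0, -1, -0.032, 0, 0, 0, 0, 0, -1, -0.037, 0, 0, 0, 0, 0, -1, -0.041, 0, 0, 0, 0, 0, -1, -0.044, 0, 0, 0, 0, 0, -1],
)

```text
clock: 22.75
position: [0.5659, 0.0854, 0.0431]
orientation: [-0.084, 0.996, -0.0, -0.003]
force: [-7.0, -1.2, 5.2]
gripper_width: 0.0006
```

```bash
python3 - <<'E'
from h import *
goto([0.592,0.0887,0.045],CY)
E
```

```text
t 22.75 pos [0.5659 0.0854 0.0431] rotvec [ 0.01 -0.4  -0.01] d [-0.0262 -0.0011 -0.0021] F [-7.01 -1.25  5.22] w 0.0006339161419376279
```

Call:
play_rows(
  deltas=[-0.0025, 0, 0, 0, 0, 0, -1, -0.005, 0, 0, 0, 0, 0, -1, -0.0075, 0, 0, 0, 0, 0, -1, -0.01, 0, 0, 0, 0, 0, -1, -0.0125, 0, 0, 0, 0, 0, -1, -0.015, 0, 0, 0, 0, 0, -1, -0.0175, 0, 0, 0, 0, 0, -1, -0.02, 0, 0, 0, 0, 0, -1, -0.0225, 0, 0, 0, 0, 0, -1, -0.025, 0, 0, 0, 0, 0, -1],
)

```text
clock: 24.0
position: [0.5906, 0.0896, 0.0429]
orientation: [-0.084, 0.996, -0.0, -0.003]
force: [-6.6, -0.1, 3.8]
gripper_width: 0.0008
```

Call:
play_rows(
  deltas=[-0.002, 0, 0, 0, 0, 0, -1, -0.003, 0, 0, 0, 0, 0, -1, -0.004, 0, 0, 0, 0, 0, -1],
)

```text
clock: 24.38
position: [0.5945, 0.0903, 0.0429]
orientation: [-0.084, 0.996, -0.0, -0.003]
force: [-5.9, 0.1, 3.7]
gripper_width: 0.0005
```

Call:
play_rows(
  deltas=[-0.001, 0, 0, 0, 0, 0, -1, -0.002, 0, 0, 0, 0, 0, -1],
)

```text
clock: 24.62
position: [0.5964, 0.0906, 0.0429]
orientation: [-0.084, 0.996, -0.0, -0.003]
force: [-6.5, -0.6, 4.4]
gripper_width: 0.0
```

Call:
play_rows(
  deltas=[-0.001, 0, 0, 0, 0, 0, -1, -0.0015, 0, 0, 0, 0, 0, -1],
)

```text
clock: 24.88
position: [0.598, 0.0909, 0.0429]
orientation: [-0.084, 0.996, -0.0, -0.003]
force: [-5.3, -0.8, 4.0]
gripper_width: 0.0004
```

Call:
play_rows(
  deltas=[-0.001, 0, 0, 0, 0, 0, -1, -0.0015, 0, 0, 0, 0, 0, -1],
)

```text
clock: 25.12
position: [0.5994, 0.0911, 0.0429]
orientation: [-0.084, 0.996, -0.0, -0.003]
force: [-6.5, -0.4, 4.3]
gripper_width: 0.0008
```

Call:
play_rows(
  deltas=[-0.001, 0, 0, 0, 0, 0, -1, -0.0015, 0, 0, 0, 0, 0, -1],
)

```text
clock: 25.38
position: [0.6009, 0.0914, 0.0429]
orientation: [-0.084, 0.996, -0.0, -0.003]
force: [-6.7, 0.0, 5.4]
gripper_width: 0.0004
```

Call:
play_rows(
  deltas=[-0.001, 0, 0, 0, 0, 0, -1, -0.0015, 0, 0, 0, 0, 0, -1],
)

```text
clock: 25.62
position: [0.6023, 0.0916, 0.0429]
orientation: [-0.084, 0.996, -0.0, -0.003]
force: [-6.5, -0.5, 4.2]
gripper_width: 0.0005
```

Call:
play_rows(
  deltas=[-0.001, 0, 0, 0, 0, 0, -1, -0.0015, 0, 0, 0, 0, 0, -1],
)

```text
clock: 25.88
position: [0.6038, 0.0918, 0.0429]
orientation: [-0.084, 0.996, -0.0, -0.003]
force: [-6.4, 0.4, 4.3]
gripper_width: 0.0003
```

Call:
play_rows(
  deltas=[-0.001, 0, 0, 0, 0, 0, -1, -0.0015, 0, 0, 0, 0, 0, -1],
)

```text
clock: 26.12
position: [0.6052, 0.0921, 0.0429]
orientation: [-0.084, 0.996, -0.0, -0.003]
force: [-6.9, -0.2, 4.3]
gripper_width: 0.0002
```

Call:
play_rows(
  deltas=[-0.001, 0, 0, 0, 0, 0, -1, -0.0015, 0, 0, 0, 0, 0, -1],
)

```text
clock: 26.38
position: [0.6067, 0.0923, 0.0429]
orientation: [-0.084, 0.996, -0.0, -0.003]
force: [-5.7, -0.0, 4.6]
gripper_width: 0.0006
```

Call:
play_rows(
  deltas=[-0.001, 0, 0, 0, 0, 0, -1, -0.0015, 0, 0, 0, 0, 0, -1],
)

```text
clock: 26.62
position: [0.6082, 0.0926, 0.0428]
orientation: [-0.084, 0.996, -0.0, -0.003]
force: [-6.9, 0.4, 4.0]
gripper_width: 0.0002
```

Call:
play_rows(
  deltas=[-0.001, 0, 0, 0, 0, 0, -1, -0.0015, 0, 0, 0, 0, 0, -1],
)

```text
clock: 26.88
position: [0.6099, 0.0929, 0.0428]
orientation: [-0.084, 0.996, -0.0, -0.003]
force: [-4.9, 0.0, 3.7]
gripper_width: 0.0002
```

Call:
play_rows(
  deltas=[-0.001, 0, 0, 0, 0, 0, -1, -0.0015, 0, 0, 0, 0, 0, -1],
)

```text
clock: 27.12
position: [0.6112, 0.0931, 0.0428]
orientation: [-0.084, 0.996, -0.0, -0.003]
force: [-6.3, 0.2, 4.8]
gripper_width: 0.0004
```

Call:
play_rows(
  deltas=[-0.001, 0, 0, 0, 0, 0, -1, -0.0015, 0, 0, 0, 0, 0, -1],
)

```text
clock: 27.38
position: [0.6126, 0.0934, 0.0428]
orientation: [-0.084, 0.996, -0.0, -0.003]
force: [-6.9, -0.9, 4.5]
gripper_width: 0.0003
```

Call:
play_rows(
  deltas=[-0.0007, 0, 0, 0, 0, 0, -1, -0.0012, 0, 0, 0, 0, 0, -1],
)

```text
clock: 27.62
position: [0.6137, 0.0936, 0.0428]
orientation: [-0.084, 0.996, -0.0, -0.003]
force: [-6.8, 0.3, 5.5]
gripper_width: 0.0005
```

Call:
play_rows(
  deltas=[-0.0007, 0, 0, 0, 0, 0, -1, -0.0012, 0, 0, 0, 0, 0, -1],
)

```text
clock: 27.88
position: [0.6141, 0.0937, 0.0428]
orientation: [-0.084, 0.996, -0.0, -0.004]
force: [-9.5, -1.2, 7.0]
gripper_width: 0.0005
```

Call:
play_rows(
  deltas=[-0.0007, 0, 0, 0, 0, 0, -1, -0.0012, 0, 0, 0, 0, 0, -1],
)

```text
clock: 28.12
position: [0.6143, 0.0936, 0.0426]
orientation: [-0.085, 0.996, -0.0, -0.006]
force: [-13.6, -1.8, 9.3]
gripper_width: 0.0003
```

Call:
play_rows(
  deltas=[0.003, 0, 0, 0, 0, 0, -1, 0.008, 0, 0, 0, 0, 0, -1, 0.014, 0, 0, 0, 0, 0, -1, 0.02, 0, 0, 0, 0, 0, -1, 0.026, 0, 0, 0, 0, 0, -1, 0.035, 0, 0, 0, 0, 0, -1, 0.045, 0, 0, 0, 0, 0, -1, 0.06, 0, 0, 0, 0, 0, -1, 0.08, 0, 0, 0, 0, 0, -1, 0.1, 0, 0, 0, 0, 0, -1],
)

```text
clock: 29.38
position: [0.517, 0.0769, 0.0434]
orientation: [-0.084, 0.996, -0.0, -0.002]
force: [-0.5, -0.1, 0.7]
gripper_width: 0.0004
```

Call:
play_rows(
  deltas=[0.02, 0, 0, 0, 0, 0, -1, 0.03, 0, -0.03, 0, 0, 0, -1, 0.03, 0, -0.08, 0, 0, 0, -1, 0.03, 0, -0.12, 0, 0, 0, -1, 0.03, 0, -0.14, 0, 0, 0, -1, 0.03, 0, -0.14, 0, 0, 0, -1, 0.03, 0, -0.14, 0, 0, 0, -1],
)

```text
clock: 30.25
position: [0.4883, 0.072, 0.1824]
orientation: [-0.084, 0.996, -0.0, -0.003]
force: [-0.7, 0.7, 0.4]
gripper_width: 0.0007
```

```bash
python3 - <<'E'
from h import *
save('wrist','w8'); im,d,p=save('top','top3'); a=cv2.resize(im[130:280,245:435],None,fx=4,fy=4); cv2.imwrite('pics/z8.png',a)
P=cloud(p,d); L=(P-FACE)@np.c_[CX,CYv,[0,0,1]]
fr=(L[...,0]>-0.1)&(L[...,0]<0.015)&(np.abs(L[...,1])<0.085)&(L[...,2]>0.057)&(L[...,2]<0.075)
Q=L[fr];print(Q.min(0),np.median(Q,0))
im,d,p=load('top0');P=cloud(p,d); L=(P-FACE)@np.c_[CX,CYv,[0,0,1]]
fr=(L[...,0]>-0.1)&(L[...,0]<0.015)&(np.abs(L[...,1])<0.085)&(L[...,2]>0.057)&(L[...,2]<0.075)
Q=L[fr];print(Q.min(0),np.median(Q,0))
im,d,p=save('scene','sc4'); a=cv2.resize(im[150:250,290:430],None,fx=5,fy=5,interpolation=cv2.INTER_CUBIC); cv2.imwrite('pics/z9.png',a)
E
```

```text
[ 0.00240286 -0.07452727  0.05766861] [0.00847992 0.00039458 0.06387309]
[ 0.00247094 -0.07452614  0.05777194] [0.00854149 0.0002382  0.06366249]
```

View pics/z9.png

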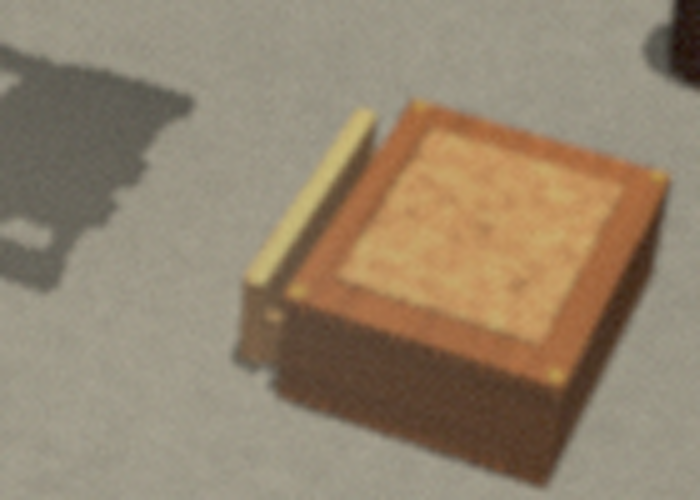

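View pics/w8.png

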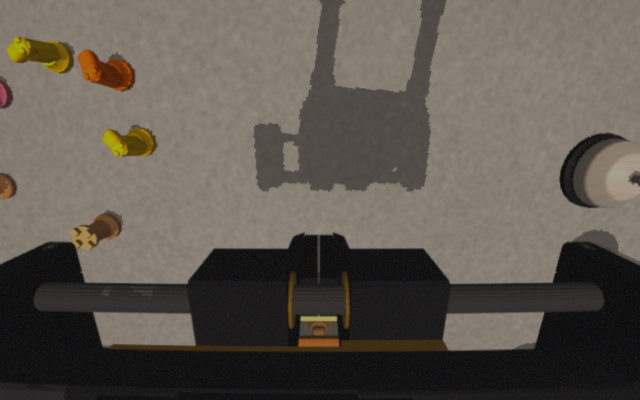

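View pics/z8.png

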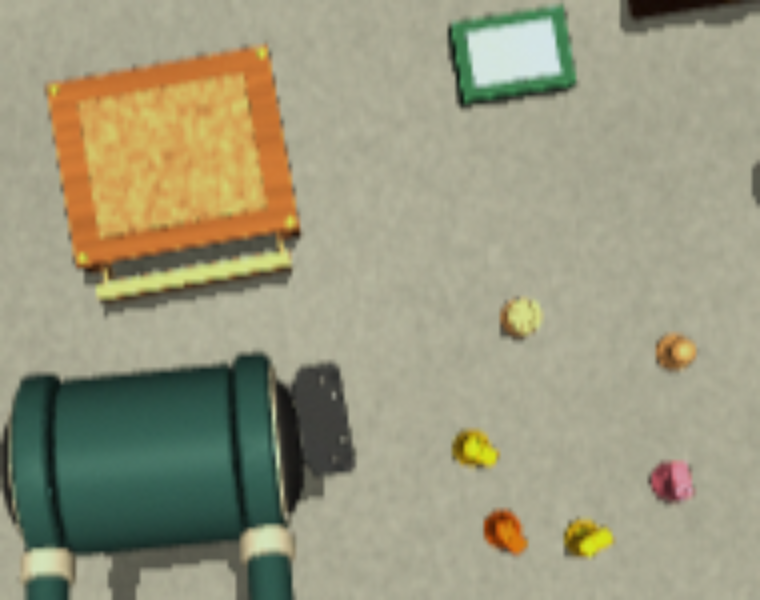

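```bash
python3 - <<'E'
from h import *
im,d,p=load('w8'); a=cv2.resize(im[305:352,290:350],None,fx=10,fy=10,interpolation=cv2.INTER_CUBIC); cv2.imwrite('pics/z10.png',a)
P=cloud(p,d); L=(P-FACE)@np.c_[CX,CYv,[0,0,1]]
for v in range(312,346,3): print(v,L[v,319].round(4))
E
```

```text
312 [-0.1348  0.      0.2464]
315 [0.0069 0.0007 0.0639]
318 [0.0107 0.0007 0.0637]
321 [0.0436 0.0009 0.0272]
324 [0.0475 0.0009 0.0276]
327 [0.0357 0.0008 0.0469]
330 [0.0371 0.0008 0.05  ]
333 [0.0389 0.0008 0.0526]
336 [0.0301 0.0007 0.0671]
339 [0.0288 0.0007 0.0728]
342 [0.0334 0.0007 0.0718]
345 [0.0364 0.0007 0.0727]
```

View pics/z10.png

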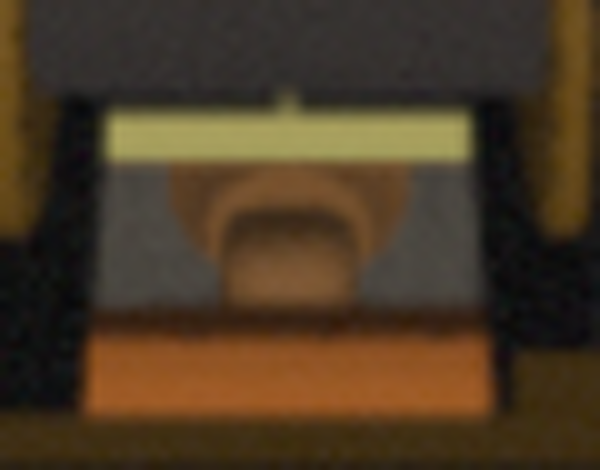

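```bash
python3 - <<'E'
from h import *
s=arm.read_state(); print(s['clock'],s['force']); print(arm.finish_job())
E
```

```text
30.4 [ 0.41468076  0.3070512  -0.00482595]
the job is handed in; nothing more can be done
None
```

The chess knight is standing upright inside the drawer, the drawer is latched shut by itself, and the job was handed in at 30.4 s. No verdict is reported, so these are my own readings.

- **Release:** I pressed the front in until it firmed up, at 11.4 N horizontally (14 N in all, with rubbing). It then sprang fully open.
- **Placing:** I gripped the beech knight by its head and set it on the drawer floor near the middle. The floor measured 12.5 mm high.
- **Relatching:** I pushed the drawer shut slowly and pressed until it firmed up. My last reading before backing off was 13.6 N along x. That is slightly over the advised 13 N, and about 16.5 N in all with rubbing, still below the 20 N limit. I only read the force at the end of each short press, so a brief peak in between would not show.
- **Last checks:**
  - The drawer front came back to within 0.1 mm of its starting latched position.
  - Through the gap behind the front, the knight is seen upright, with the top of its foot at 27 mm and its head at 47–53 mm.
  - The pawn and rook look undisturbed in the last top picture, and the arm stayed clear of the jar, bell, hourglass, card box and dice cup. I did not measure any of their positions again.
  - The arm is clear of everything and reads about 0.5 N, which is noise.
- **Disagreement:** the two wrist views put the knight head's angle at 37° and 43°. I used 39.5°, and the grip held well.

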